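# Sort the pail parts on the cooper's bench

### The job

Sort the loose pail parts to where each kind belongs: stand the long stave on its edge in the stave rack's long bay and the short stave on its edge in the rack's short bay, put both bungs on the floor of the shallow round tub, and put the steel hoop over the wooden post so that it lies flat on the post's board. Keep the staves upright on their edges the whole time, never letting one fall over, and leave everything released and at rest.

Things in the scene. Friction and masses are not known exactly. Their poses are not given: they have to be found in the camera images.
- stave_long_mid (a point): Loose pail stave of pale oak: a flat board 130 long, 60 high and 18 thick, about 117 g, standing on its long edge on the bench. Point: its centre, 30 above its lower edge. x runs along its length, y across its thickness, z up. It stands by itself on its 18 mm edge but topples if knocked.
- stave_short_mid (a point): Loose pail stave of pale oak: a flat board 80 long, 60 high and 18 thick, about 72 g, standing on its long edge on the bench. Point: its centre, 30 above its lower edge. x runs along its length, y across its thickness, z up. It stands by itself on its 18 mm edge but topples if knocked.
- bung_a_mid (a point): Loose tapered wooden bung (barrel plug), 40 high, 34 across at the foot and 38 at the top, about 30 g, standing upright on the bench. Point: its centre, 20 above its foot. z is its axis. The two bungs are alike.
- bung_b_mid (a point): Loose tapered wooden bung (barrel plug), 40 high, 34 across at the foot and 38 at the top, about 30 g, standing upright on the bench. Point: its centre, 20 above its foot. z is its axis. The two bungs are alike.
- hoop_mid (a point): Loose bright steel hoop lying flat on the bench: a ring 60 outside, 52 inside, 16 high, about 70 g. Point: the centre of the ring, 8 above its underside. z is its axis.
- bay_long (a point): Long bay of the wooden stave rack: an open-topped slot 150 long and 34 wide, its side and end walls 24 high above its floor; the floor is 6 above the bench. Point: the centre of the bay's floor. x runs along the bay, y across it, z up. The rack (166 by 130, 30 high) holds the two bays side by side, parallel, their centre lines 64 apart with a 30 wide bar between. It is fixed to the bench.
- bay_short (a point): Short bay of the same rack: a slot 100 long and 34 wide, walls 24 high above its floor, floor 6 above the bench. Point: the centre of the bay's floor. x runs along the bay, y across it, z up. It is fixed to the bench.
- tub_floor (a point): Shallow round coopered tub of pale wood with two iron bands: 160 outside, 148 inside, 32 high, its floor 6 thick. Point: the centre of its inner floor, 6 above the bench. It is fixed to the bench.
- post_foot (a point): Hoop post: an upright wooden peg 20 across and 40 tall on a square wooden board 110 by 110 and 12 thick. Point: on the peg's axis at the board's upper face, 12 above the bench. z runs up the peg. It is fixed to the bench.
Things that resemble listed ones, but are neither listed nor needed, are in the scene too. Leave any black or green look-alike of the part that bears bung_a_mid alone.

How it is judged:
At the end, for the whole second after the job is handed in: Staves on edge in their own bays: centre within 15 mm of the bay's, within 6 mm of seated, lean < 0.12, turn < 0.2 rad. Bungs within 62 mm of the tub's middle, centres < 28 mm above its floor. Hoop within 18 mm of the post's axis, centre < 14 mm above its board, tilt < 0.12 rad. All released, still (horizontal distance between stave_long_mid and bay_long below 0.015 m and z of stave_long_mid in the frame of bay_long below 0.036 m and angle between each of stave_long_mid, stave_short_mid, hoop_mid's own z axis and vertical below 0.12 rad and angle between the x axis of stave_long_mid and the x axis of bay_long, either way round below 0.2 rad and horizontal distance between stave_short_mid and bay_short below 0.015 m and z of stave_short_mid in the frame of bay_short below 0.036 m and angle between the x axis of stave_short_mid and the x axis of bay_short, either way round below 0.2 rad and horizontal distance between each of bung_a_mid, bung_b_mid and tub_floor below 0.062 m and z of each of bung_a_mid, bung_b_mid in the frame of tub_floor below 0.028 m and horizontal distance between hoop_mid and post_foot below 0.018 m and z of hoop_mid in the frame of post_foot below 0.014 m and linear speed of each of stave_long, stave_short, bung_a, bung_b, hoop below 0.02 m/s); the robot touches nothing.
It fails at once if a stave fell over (tilted more than 0.7 rad) (angle between any of stave_long_mid, stave_short_mid's own z axis and vertical above 0.7 rad).
It also fails if it takes over 138 s, if anything falls off the work surface, if the arm or the gripper's body presses on something with over 40 N, if the wrist force passes 120 N, or if a joint passes its speed limit or range.

### The arm

A 6-joint arm with a two-finger parallel gripper is mounted at the origin on the work surface. World frame = base frame: x ahead of the robot, y to its left, z up, the work surface at z = 0. Lengths are in m, angles in rad, forces in N, time in s.
With the tool pointing down it reaches from about 0.325 to 0.775 m from the base axis. Payload 9.3 kg.
Tool frame: the origin (TCP) lies midway between the tips of the shut fingers; the grasp point (between the pads) lies bot.grip_depth behind it (bot.grip_depth is the distance from the TCP to the grasp point, in m); x points along the fingers, y is the direction in which the jaws open and shut, and the axes are right-handed (so a half turn about x gives the same grasp; the last joint's range is limited). The gripper opens to 85 mm and grips with 20 to 120 N. Pads are 22 mm wide; open, the fingers measure 114 mm over their backs; the gripper's body (76 mm by 85 mm) begins 54 mm behind the grasp point. The pads swing forward as they close: fully open they stand 13 mm farther back than shut.
Start: joints at [0.961, 0.259, 0.021, 1.334, 0, 1.418], TCP at [0.243, 0.494, 0.231] pointing down, gripper open.
Joint ranges: [-3.04, 3.04], [-0.91, 1.82], [-1.04, 1.36], [-1.92, 1.95], [-1.52, 1.45], [-3.14, 3.14]. Speed limits (rad/s): [2.22, 2.22, 2.79, 3.14, 3.14, 3.14].

### API

Orientations are given as a unit quaternion [x, y, z, w].
In Python, from rig import bot gives the robot as it stands. Calls block until the motion is done:
- bot.goto(position, orientation): joint-space move of the TCP to a pose.
- bot.movel(position, attitude=None, vel=0.15): straight line of the TCP; attitude=None keeps the orientation; vel is the mean speed in m/s.
- bot.movej(angles): joint-space move.
- bot.grip(opening, squeeze=None): finger opening in m; squeeze is the grip in N (None keeps the last); returns when the fingers have stopped.
- bot.pause(seconds).
- bot.inverse_kinematics(position, orientation): joint angles nearest the present ones, or None.
- bot.state(): the state.
- bot.read_camera(name): name is "scene" or "top" or "wrist"; returns the picture (384x512x3 uint8, blue, green, red); there is no depth.
- bot.camera_model(name): a dict with "vfov" (degrees; the focal length in pixels is half the picture's height over the tangent of half this angle, whatever the lens; pixels are square), "cx", "cy" (the principal point, pixels), "view" (4x4, takes a point from world to camera coordinates); the wrist camera has in their place "tool_from_camera" (4x4, takes a point from camera to tool coordinates, whose origin is the TCP and whose axes are the tool frame's). Camera axes: x right, y up, looking along -z (the intrinsics and any distortion apply to the point x, -y, -z); pixel columns grow to the right and rows downward; lengths in m; the calibration is good to about 2 mm. A picture is of the moment at which its call begins: read the wrist's pose just before it. camera_model takes no time and is no camera call.
A pose or a line that the arm cannot do raises bot.Unreachable and nothing moves.
- bot.hand_in(): hands the job in, once; it reports no verdict.
The state is a dict: "time_s": time; "joint_pos": joint angles; "dq": joint speeds; "effort": joint torques, N m; "eef_pos": TCP position; "eef_rot": TCP orientation; "contact_force": force on the tool from outside, world axes, zero at the start; "torque": the same for the moment, N m; "opening": finger opening in m.
Only numpy, scipy, OpenCV 4.12 (cv2) and the standard library are available. Lean on these libraries where they do the work, as an engineer would, in place of code of your own. Each camera call takes 0.05 s, during which the arm holds its last target. There are 200 camera calls.

## Working session

There is one attempt and no reset: what is moved stays moved. The work goes in short steps, each a Python script; the robot and the scene stay as the last script left them, time stands still between calls to the robot, and variables do not carry over. Pictures are saved under pics/ and viewed, about 12 in all and at most 16, crops included, and the job is handed in when it is done.

```bash
ls; mkdir -p pics
python3 - <<'E'
from rig import bot
import cv2, json
for n in("scene","top","wrist"):
    im=bot.read_camera(n); cv2.imwrite(f"pics/{n}0.png",im)
    print(n,{k:(v if not hasattr(v,'__len__') else [[round(float(a),4) for a in r] for r in v] if hasattr(v[0],'__len__') else v) for k,v in bot.camera_model(n).items()})
print(bot.state(),bot.grip_depth)
E
```

```text
pics
scene {'vfov': 43.26116133666938, 'cx': 260.3738908069103, 'cy': 191.50088671892377, 'view': [[0.3724, 0.928, 0.0056, -0.1764], [-0.7844, 0.3116, 0.5363, 0.376], [0.496, -0.2041, 0.844, -1.4678], [0.0, 0.0, 0.0, 1.0]]}
top {'vfov': 43.14506986434524, 'cx': 257.32027711913884, 'cy': 198.71127296471332, 'view': [[0.001, -0.9998, -0.0196, 0.0147], [0.9802, -0.0029, 0.1978, -0.5272], [-0.1979, -0.0194, 0.98, -1.2393], [0.0, 0.0, 0.0, 1.0]]}
wrist {'vfov': 62.29350311116894, 'cx': 253.9626068127131, 'cy': 193.9207270198472, 'tool_from_camera': [[-0.0009, 0.263, -0.9648, -0.1434], [1.0, 0.0006, -0.0008, -0.0003], [0.0003, -0.9648, -0.263, -0.0655], [0.0, 0.0, 0.0, 1.0]]}
{'time_s': 0.15, 'joint_pos': array([9.61382764e-01, 2.59084767e-01, 2.09486815e-02, 1.33369693e+00,
       4.41439632e-06, 1.41819219e+00]), 'dq': array([-0.00055241, -0.00203143,  0.00203522,  0.00077431, -0.00022012,
        0.00132363]), 'effort': array([ 1.44531197e-03, -5.55969965e+01,  3.44662392e+01,  1.12865749e-02,
       -2.13643061e-04,  2.67100262e-06]), 'eef_pos': array([0.24248453, 0.49343337, 0.2307981 ]), 'eef_rot': array([ 0.15976623,  0.68888005, -0.16044556,  0.68860457]), 'contact_force': array([ 0.17615752, -0.14433507, -0.04109397]), 'torque': array([0.01192045, 0.02532351, 0.00056998]), 'opening': 0.08546373749403514} 0.0187
```

View pics/top0.png

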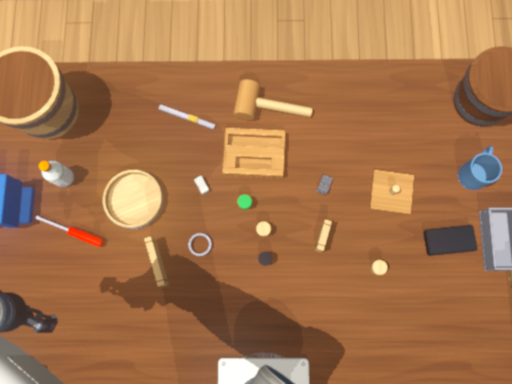

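View pics/scene0.png

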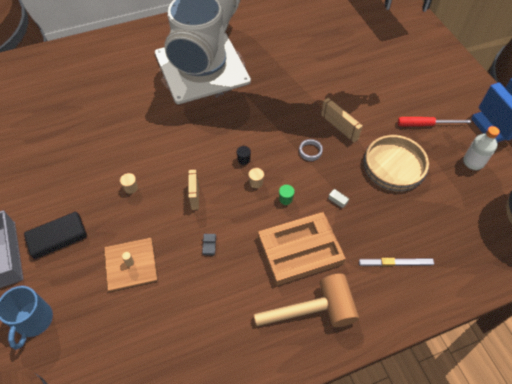

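The top view shows the long stave at (155,262), short stave at (323,236), oak bungs at (264,229) and (380,268), and hoop at (200,244). It also shows the rack at (255,152), tub at (133,199) and post at (392,191). The black (266,258) and green (245,202) bungs are decoys. The scene view agrees with this.

```bash
cat > h.py <<'E'
from rig import bot
import numpy as np, cv2
from scipy.spatial.transform import Rotation as R
def cam(name,st=None):
    m=bot.camera_model(name); f=192/np.tan(np.radians(m['vfov'])/2)
    if name=='wrist':
        st=st or bot.state(); T=np.eye(4); T[:3,:3]=R.from_quat(st['eef_rot']).as_matrix(); T[:3,3]=st['eef_pos']
        W=T@np.array(m['tool_from_camera'])
    else: W=np.linalg.inv(np.array(m['view']))
    return f,m['cx'],m['cy'],W
def ray(c,uv,z):
    f,cx,cy,W=c; uv=np.atleast_2d(uv).astype(float)
    d=np.c_[(uv[:,0]-cx)/f,-(uv[:,1]-cy)/f,-np.ones(len(uv))]@W[:3,:3].T
    o=W[:3,3]; return o+d*((z-o[2])/d[:,2])[:,None]
def pix(c,P):
    f,cx,cy,W=c; q=(np.atleast_2d(P)-W[:3,3])@W[:3,:3]
    return np.c_[cx+f*q[:,0]/-q[:,2],cy-f*q[:,1]/-q[:,2]]
def down(a):
    """tool pointing down, jaw axis y at world angle a"""
    y=np.array([np.cos(a),np.sin(a),0]); x=np.array([0,0,-1.]); return R.from_matrix(np.c_[x,y,np.cross(x,y)]).as_quat()
E
python3 - <<'E'
from h import *
P={'long':((155,262),(341,119),.05),'short':((323,236),(193,190),.05),'bungA':((264,228.5),(256.5,172),.04),'bungB':((380,267),(127.5,180),.04),
'hoop':((200,244),(311,149),.016),'rack':((254,153),(300,247),.03),'tub':((133,199),(396,163),.03),'post':((396,189),(126.5,257),.052),'board':((392,192),(130,264),.012)}
ct,cs=cam('top'),cam('scene')
print('cams',ct[3][:3,3],cs[3][:3,3])
for k,(a,b,z) in P.items(): print(k,ray(ct,a,z)[0].round(3),ray(cs,b,z)[0].round(3))
im=cv2.imread('pics/top0.png')
c=[im[y-32:y+32,x-40:x+40] for x,y in((155,262),(323,236),(254,153),(392,191))]
c=[cv2.resize(q,(400,300),interpolation=cv2.INTER_CUBIC) for q in c]
cv2.imwrite('pics/crop1.png',np.vstack([np.hstack(c[:2]),np.hstack(c[2:])]))
q=bot.state()['eef_rot'];print(R.from_quat(q).as_matrix().round(2))
E
```

```text
cams [ 0.27152614 -0.01085135  1.31910223] [ 1.08864201 -0.25303666  1.03810186]
long [0.36  0.281 0.05 ] [0.374 0.272 0.05 ]
short [ 0.428 -0.158  0.05 ] [ 0.444 -0.164  0.05 ]
bungA [ 0.449 -0.003  0.04 ] [0.445 0.001 0.04 ]
bungB [ 0.348 -0.305  0.04 ] [ 0.349 -0.305  0.04 ]
hoop [0.411 0.169 0.016] [0.414 0.169 0.016]
rack [0.661 0.024 0.03 ] [0.67  0.019 0.03 ]
tub [0.532 0.353 0.03 ] [0.544 0.347 0.03 ]
post [ 0.553 -0.354  0.052] [ 0.559 -0.355  0.052]
board [ 0.553 -0.354  0.012] [ 0.558 -0.355  0.012]
[[-0.    0.44  0.9 ]
 [-0.    0.9  -0.44]
 [-1.   -0.   -0.  ]]
```

View pics/crop1.png

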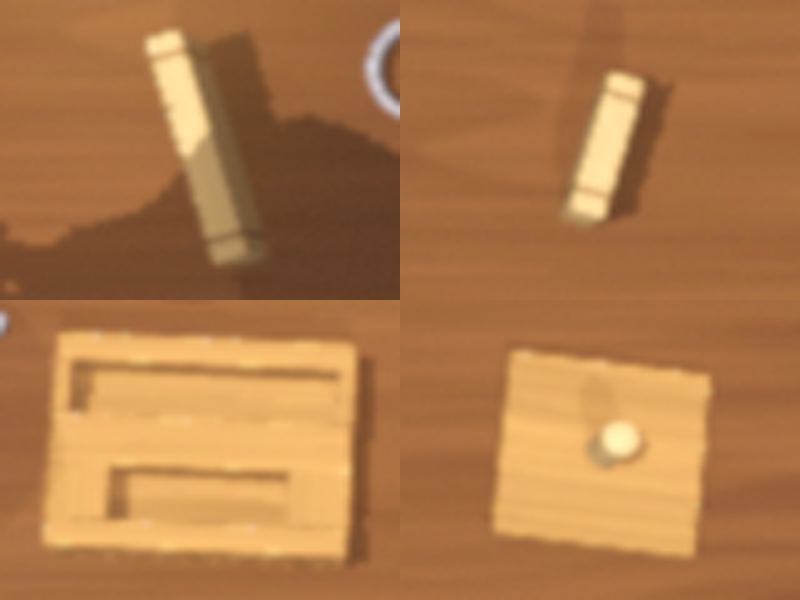

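Both views agree to about 1 cm. Next is a wrist-camera sweep to refine the poses.

Run:
```python
from h import *
import pickle
T={'tub':(.538,.35),'rack':(.665,.022),'post':(.555,-.354),'bungB':(.348,-.305),'short':(.436,-.161),'bungA':(.448,-.002),'hoop':(.412,.169),'long':(.367,.277)}
D={}
for k,(x,y) in T.items():
    try: bot.goto([x+.04,y,.22],down(np.pi/2))
    except bot.Unreachable: print('unreach',k); continue
    bot.pause(.15)
    st=bot.state(); D[k]=(st,bot.read_camera('wrist')); print(k,st['time_s'],st['eef_pos'].round(3),st['joint_pos'][5].round(2))
pickle.dump(D,open('sweep.pkl','wb'))
def m(ks): 
    t=[cv2.resize(D[k][1],(400,300),interpolation=cv2.INTER_AREA) for k in ks]; return np.vstack([np.hstack(t[:2]),np.hstack(t[2:])])
ks=list(D); cv2.imwrite('pics/m1.png',m(ks[:4])); cv2.imwrite('pics/m2.png',m(ks[4:8]))
```

```text
tub 1.6667 [0.577 0.351 0.22 ] 0.42
rack 3.1917 [0.705 0.024 0.22 ] -0.09
post 4.85 [ 0.596 -0.353  0.22 ] -0.66
bungB 5.9083 [ 0.389 -0.306  0.22 ] -0.84
short 6.825 [ 0.476 -0.162  0.22 ] -0.49
bungA 7.7083 [ 0.488 -0.003  0.22 ] -0.18
hoop 8.6417 [0.453 0.168 0.22 ] 0.18
long 9.3833 [0.408 0.276 0.22 ] 0.43
```

View pics/m1.png

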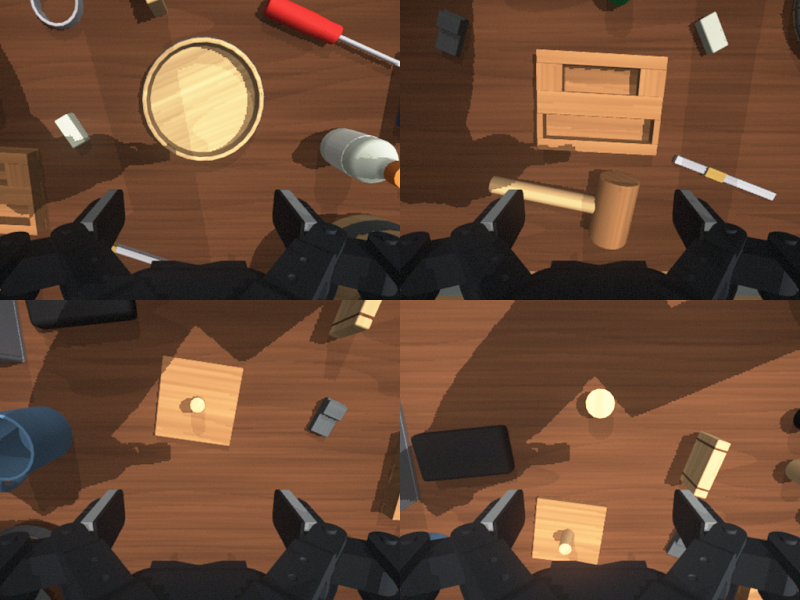

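View pics/m2.png

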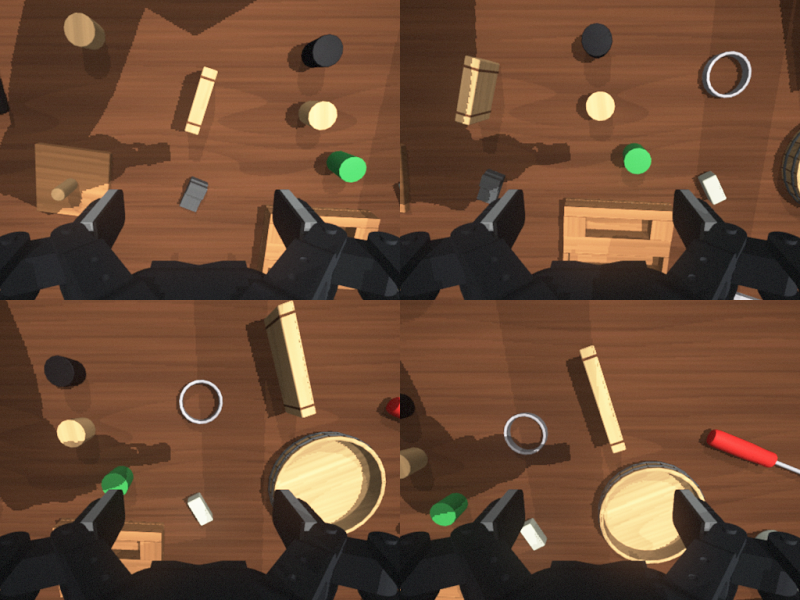

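The sweep gives clear close views of everything. Now I extract contours and project them.

```bash
cat > meas.py <<'E'
from h import *
def contour(im,uv,thr,lo=True):
    hsv=cv2.cvtColor(im,cv2.COLOR_BGR2HSV)
    m=thr(im.astype(int),hsv.astype(int)).astype(np.uint8)*255
    m=cv2.morphologyEx(m,cv2.MORPH_CLOSE,np.ones((3,3)))
    cs,_=cv2.findContours(m,cv2.RETR_EXTERNAL,cv2.CHAIN_APPROX_NONE)
    return max((c for c in cs if len(c)>20),key=lambda c:cv2.pointPolygonTest(c,tuple(map(float,uv)),True))
def rect(st,c,z):
    p=ray(cam('wrist',st),cv2.convexHull(c)[:,0],z)[:,:2]
    (x,y),(w,h),a=cv2.minAreaRect((p*1000).astype(np.float32)); 
    if w<h: w,h,a=h,w,a+90
    return x,y,w,h,(a+90)%180-90
def circ(st,c,z):
    p=ray(cam('wrist',st),cv2.convexHull(c)[:,0],z)[:,:2]
    (x,y),(w,h),a=cv2.fitEllipse((p*1000).astype(np.float32)); return x,y,w,h
E
python3 - <<'E'
from meas import *
import pickle
D=pickle.load(open('sweep.pkl','rb'))
wood=lambda b,h:(b[...,2]>150)&(b[...,1]>100)
pale=lambda b,h:(b[...,2]>185)&(b[...,1]>150)&(b[...,0]>80)
steel=lambda b,h:(h[...,1]<70)&(h[...,2]>110)
out=[]
for k,uv,thr,z,f in [('tub',(260,127),pale,.032,circ),('rack',(256,132),wood,.03,rect),('post',(253,120),wood,.012,rect),('post',(253,134),pale,.052,circ),
 ('bungB',(256,132),pale,.04,circ),('short',(256,128),pale,.06,rect),('bungA',(256,136),pale,.04,circ),('hoop',(256,131),steel,.016,circ),('long',(257,127),pale,.06,rect)]:
    st,im=D[k]; c=contour(im,uv,thr); v=im.copy(); cv2.drawContours(v,[c],-1,(255,0,255),1)
    print(k,np.round(f(st,c,z),2)); x,y=map(int,uv); out.append(cv2.resize(v[max(0,y-95):y+95,x-125:x+125],(266,200)))
cv2.imwrite('pics/c.png',np.vstack([np.hstack(out[i:i+3]) for i in(0,3,6)]))
E
```

```text
tub [535.2  351.47 127.13 135.58]
rack [666.25  24.34 167.21 130.44  86.92]
post [ 555.46 -354.58  110.14  110.11   81.84]
post [ 558.12 -353.38  108.92  143.8 ]
bungB [ 347.81 -303.99   37.56   37.71]
short [ 430.5  -159.86   79.43   17.71  -17.39]
bungA [449.98  -1.46  37.04  37.29]
hoop [411.02 170.5   60.06  60.09]
long [369.08 284.16 116.41  17.49  18.2 ]
```

View pics/c.png

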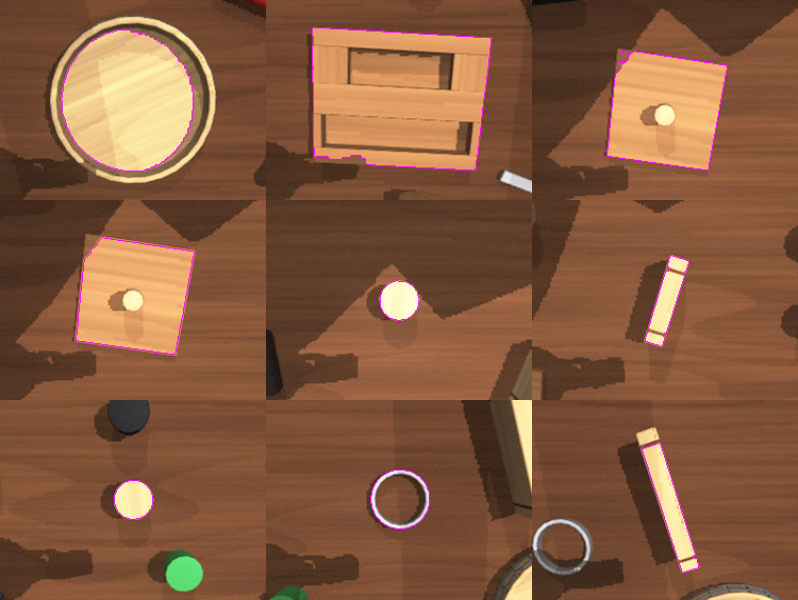

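Sizes match (rack 167×130, bungs 37–38, hoop 60, short stave 79×18). The long stave's contour misses its shaded end, so I shift its centre by 6.8 mm to (362.6, 282.0). I'm starting with that stave.

```bash
cat >> h.py <<'E'
rad=np.radians
RACK=np.array([.6663,.0243]); RA=86.9; V=np.array([np.sin(rad(RA)),-np.cos(rad(RA))])
LONG,SHORT=RACK+.032*V,RACK-.032*V
def pick(xy,a,z,op,sq=50,hover=.13):
    q=down(rad(a)); bot.grip(op); bot.goto([*xy,hover],q); bot.movel([*xy,z],vel=.12); bot.grip(0,sq)
    bot.movel([*xy,hover+.03],vel=.12); print('held',bot.state()['opening'],'t',bot.state()['time_s'])
def carry(xy,a,h=.16): bot.movel([*xy,h],down(rad(a)),vel=.25); bot.pause(.2)
def snap(name,cam_='wrist'):
    st=bot.state(); im=bot.read_camera(cam_); cv2.imwrite(f'pics/{name}.png',im); return st,im
E
python3 - <<'E'
from h import *
print(LONG,SHORT)
pick((.3626,.2820),108.2,.030,.045)
try: carry(LONG,RA+90)
except bot.Unreachable: print('alt'); carry(LONG,RA-90)
print(bot.state()['joint_pos'].round(2),bot.state()['time_s'])
bot.movel([*LONG,.075],vel=.12); bot.pause(.2); print(bot.state()['contact_force'])
snap('long_pre');
E
```

```text
[0.69825317 0.02256948] [0.63434683 0.02603052]
held 0.017400301424071875 t 12.9667
[-0.09  0.54  0.28  1.31  0.   -1.6 ] 15.0167
[-0.31232784 -0.3508863  -0.20456233]
```

View pics/long_pre.png

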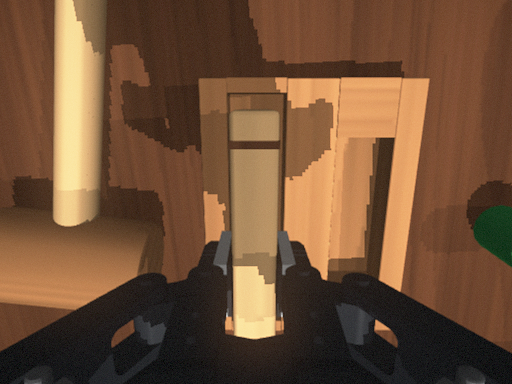

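The stave (columns 231–280, end at row 111) sits centred over the long slot (columns 229–286, end edge at row 93). A quick numeric check of the along-bay position comes before lowering.

Run:
```python
from h import *
st=bot.state(); c=cam('wrist',st); u=np.array([np.cos(rad(RA)),np.sin(rad(RA))])
e=ray(c,(257,93),.03)[0][:2]-LONG; s=ray(c,(255,111),.105)[0][:2]-LONG
print('bay end (want -75,0)',e@u,e@V,' stave end (want -65,0)',s@u,s@V)
```

```text
bay end (want -75,0) -0.07479397340359697 -0.0005432534607762525  stave end (want -65,0) -0.06577423655102446 0.0007074024160944765
```

Within 1 mm, so I place it, then do the short stave up to its pre-insert check.

Run:
```python
from h import *
bot.movel([*LONG,.0375],vel=.06); bot.pause(.2); print(bot.state()['contact_force'])
bot.grip(.035); bot.pause(.3); bot.movel([*LONG,.16],vel=.15)
snap('long_post')
pick((.4305,-.1599),90-17.4,.030,.045)
try: carry(SHORT,RA-90); a=RA-90
except bot.Unreachable: print('alt'); carry(SHORT,RA+90)
bot.movel([*SHORT,.075],vel=.12); bot.pause(.2); print(bot.state()['contact_force'],bot.state()['joint_pos'].round(2),bot.state()['time_s'])
snap('short_pre')
i=[cv2.resize(cv2.imread(f'pics/{n}.png'),(400,300)) for n in('long_post','short_pre')]; cv2.imwrite('pics/s2.png',np.hstack(i))
```

```text
[-0.12175676 -0.61100504 -1.95780395]
held 0.017170477785603593 t 22.8083
[-0.02075166  0.29039035 -1.51290315] [-0.09  0.48 -0.05  1.05  0.    1.53] 25.725
```

View pics/s2.png

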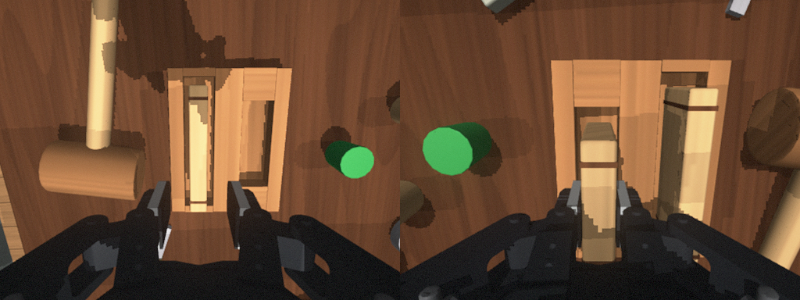

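The long stave is seated upright. The short stave's centred over its slot; the darker patch is its end face, visible because the camera sits beyond it. I place it, then do the bungs and hoop.

Run:
```python
from h import *
st=bot.state(); c=cam('wrist',st); u=np.array([np.cos(rad(RA)),np.sin(rad(RA))])
s=ray(c,(254,177),.105)[0][:2]-SHORT; print('short end (want 40,0)',s@u*1000,s@V*1000)
import pickle; D=pickle.load(open('sweep.pkl','rb'))
print('tub',ray(cam('wrist',D['tub'][0]),(259.5,126.5),.032)[0],'peg',ray(cam('wrist',D['post'][0]),(253,134),.052)[0])
assert abs(s@V)<.006 and abs(s@u-.04)<.008
bot.movel([*SHORT,.0375],vel=.06); bot.pause(.2); print(bot.state()['contact_force'])
bot.grip(.035); bot.pause(.3); bot.movel([*SHORT,.16],vel=.15)
TUB=np.array([.538,.351])
for p,o in(((.4500,-.0015),-.028),((.3478,-.3040),.028)):
    pick(p,90,.008,.06,40); g=TUB+[o,0]
    carry(g,90); bot.movel([*g,.0155],vel=.1); bot.pause(.1); print(bot.state()['contact_force'])
    bot.grip(.055); bot.pause(.2); bot.movel([*g,.16],vel=.15)
print(bot.state()['time_s']); snap('tub_post')
H=(.411,.1705); bot.grip(.08); bot.goto([*H,.10],down(rad(90))); bot.movel([*H,.001],vel=.08); print(bot.state()['contact_force'])
bot.grip(0,40); bot.movel([*H,.12],vel=.1); print(bot.state()['opening'],bot.state()['time_s']); snap('hoop_held')
i=[cv2.resize(cv2.imread(f'pics/{n}.png'),(400,300)) for n in('tub_post','hoop_held')]; cv2.imwrite('pics/s3.png',np.hstack(i))
```

```text
short end (want 40,0) 41.29600104252264 1.0830566695940171
tub [0.53000322 0.35747132 0.032     ] peg [ 0.55451282 -0.35285565  0.052     ]
[-0.29754186  0.29172957 -0.30939546]
held 0.03580552107000875 t 33.15
[ 0.58461754  0.48255825 -0.04182176]
held 0.03654006878181425 t 43.8083
[ 0.24898067 -0.27099158 -0.44780072]
50.25
[ 0.43808064  0.38091325 -0.01935067]
0.05727983169059918 54.725
```

View pics/s3.png

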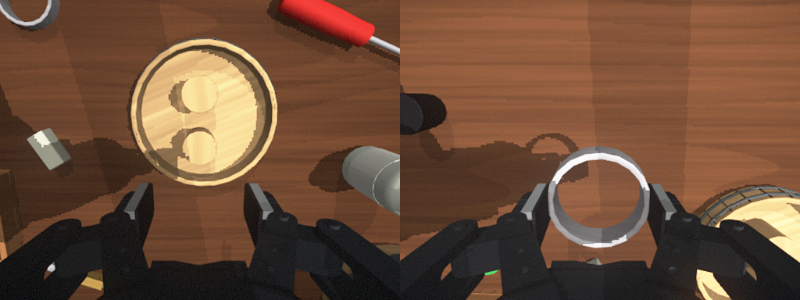

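Both bungs stand on the tub floor at (199,94) and (199,148), and the hoop is held level between the pads. Next, place it on the post.

Run:
```python
from h import *
P=(.5550,-.3537)
carry(P,90,.12); bot.movel([*P,.075],vel=.1); bot.pause(.2); snap('hoop_pre')
bot.movel([*P,.020],vel=.06); print(bot.state()['contact_force']); bot.movel([*P,.0135],vel=.03); bot.pause(.2); print(bot.state()['contact_force'])
bot.grip(.075); bot.pause(.3); bot.movel([*P,.16],vel=.12); bot.goto([P[0]+.04,P[1],.2],down(rad(90))); bot.pause(.2); snap('hoop_post')
bot.goto([RACK[0]+.04,RACK[1],.22],down(rad(90))); bot.pause(.2); snap('rack_post'); print(bot.state()['time_s'])
snap('top_post','top')
i=[cv2.resize(cv2.imread(f'pics/{n}.png'),(400,300)) for n in('hoop_pre','hoop_post','rack_post','top_post')]; cv2.imwrite('pics/s4.png',np.vstack([np.hstack(i[:2]),np.hstack(i[2:])]))
```

```text
[ 0.17359076  0.6987894  -0.11768968]
[-0.35980856 -0.01252083  5.23062736]
64.0833
```

View pics/s4.png

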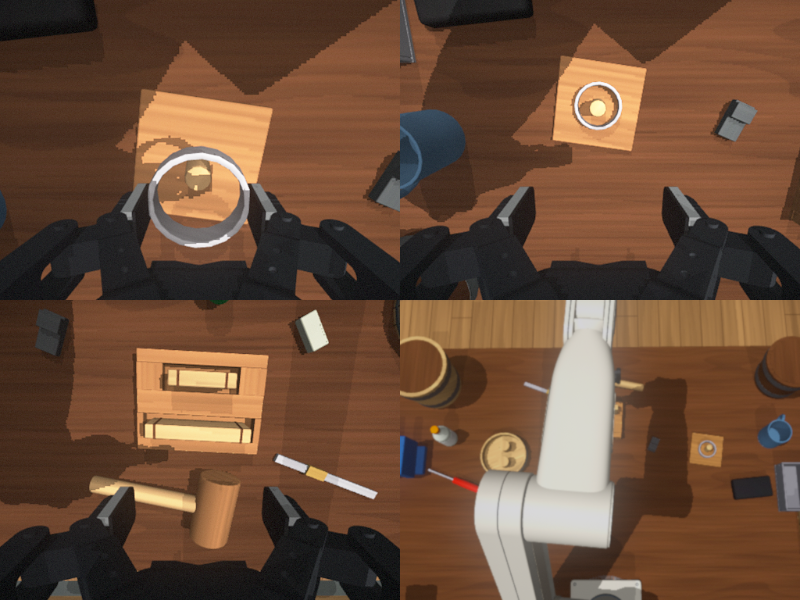

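The hoop lies around the peg at (597,105), both staves stand in their bays, and the bungs are in the tub. Here's a numeric check before handing in.

Run:
```python
from meas import *
st=bot.state(); im=cv2.imread('pics/rack_post.png')
pale=lambda b,h:(b[...,2]>200)&(b[...,1]>165)&(b[...,0]>90)
for n,uv,B in(('short',(259,101),SHORT),('long',(253,166),LONG)):
    r=rect(st,contour(im,uv,pale),.066); d=np.array(r[:2])-B*1000; a=rad(RA); print(n,np.round(r,1),'along',d@[np.cos(a),np.sin(a)],'across',d@V)
s2=dict(eef_pos=np.array([.595,-.3537,.2]),eef_rot=down(rad(90))); im=cv2.imread('pics/hoop_post.png')
c=contour(im,(253,135),lambda b,h:(h[...,1]<70)&(h[...,2]>110)); print('hoop',np.round(circ(s2,c,.028),1),'at z .04:',np.round(circ(s2,c,.04),1))
```

```text
short [634.9  27.2  53.3  16.9  87. ] along 1.2031554528584028 across 0.49343233667354025
long [701.4  32.7 124.3  21.5  86.8] along 10.331773557640082 across 2.5546888554522704
hoop [ 556.3 -354.8   59.9   60. ] at z .04: [ 555.3 -354.8   57.6   57.7]
```

The hoop is flat (60.0 mm across at z 0.028) and about 2 mm from the axis. The short stave is good. The long mask (124×21) looks contaminated, so I check it on a crop.

Run:
```python
from h import *
im=cv2.imread('pics/rack_post.png'); cv2.imwrite('pics/z.png',cv2.resize(im[60:200,160:350],(760,560),interpolation=cv2.INTER_CUBIC))
```

```text
(no output)
```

View pics/z.png

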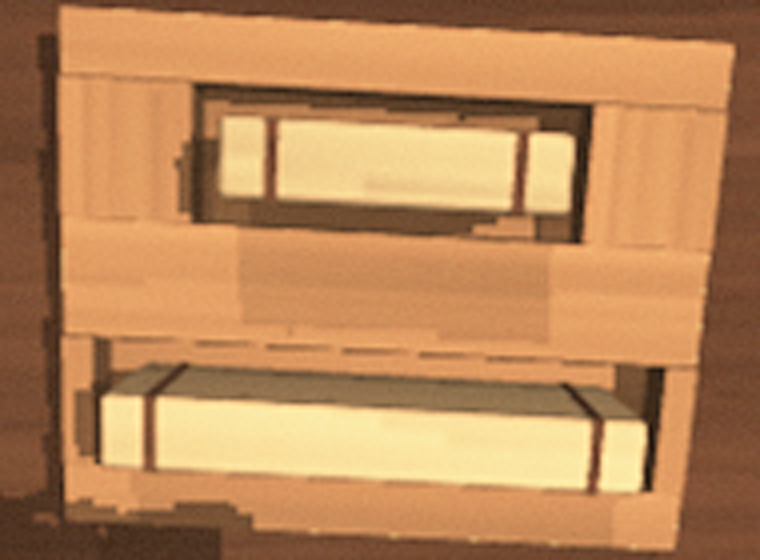

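Run:
```python
from h import *
q=np.array([(102,393),(646,420),(643,490),(102,466)])/4+[159.6,59.6]
u=np.array([np.cos(rad(RA)),np.sin(rad(RA))])
p=ray(cam('wrist'),q,.066)[:,:2]-LONG; print((p@np.c_[u,V]*1000).round(1),(p.mean(0)@np.c_[u,V]*1000).round(1))
bot.hand_in()
```

```text
[[-64.9  -8.3]
 [ 63.6  -8.6]
 [ 64.7   8.3]
 [-65.    9.2]] [-0.4  0.2]
the job is handed in; nothing more can be done
```

The sorting is finished and handed in at about 64 s of the 138 s allowed. All five parts are released in their places, and the gripper was open and clear at hand-in. The hand-in reported no verdict.

| Part | Where | Last check |
|---|---|---|
| Long stave | Long bay | Top-face centre within 0.5 mm of the bay's centre, all corners within about 1.5 mm of nominal, so upright and seated |
| Short stave | Short bay | Centre about 1.3 mm off, square to the bay |
| Both bungs | Tub floor | Placed about 28 mm either side of the tub's middle; a close picture shows both standing inside |
| Hoop | Over the post, flat on the board | About 2 mm from the post's axis, measuring 60 × 60 mm at board height |

Three numbers disagreed or fell short along the way:
- **Long stave:** the first colour-mask check put it 10 mm off along the bay, because the mask measured 124 × 21 mm instead of 130 × 18. I settled it from the corners in an enlarged crop.
- **Short stave:** its mask covered only 53 mm of the 80 mm length. I confirmed its position by eye in the same crop.
- **Tub centre:** two estimates differed by about 1 cm, which is well inside the 62 mm allowed.

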